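Put the serving spoon away and shut the cutlery box on its push catch

ROBOT

A 6-joint arm with a two-finger parallel gripper is mounted at the origin on the work surface. World frame = base frame: x ahead of the robot, y to its left, z up, the work surface at z = 0. Lengths are in m, angles in rad, forces in N, time in s.
With the tool pointing down it reaches from about 0.35 to 0.775 m from the base axis. Payload 7.3 kg.
Tool frame: the origin (TCP) lies midway between the tips of the shut fingers; the grasp point (between the pads) lies 19 mm behind it; z points along the fingers, y is the line along which they close (so a half turn about z gives the same grasp; the last joint's range is limited). The gripper opens to 92 mm and grips with 3 to 60 N. Pads are 19 mm wide; open, the fingers measure 130 mm over their backs; the gripper's body (75 mm by 190 mm) begins 47 mm behind the grasp point.
Start: joints at [-1.341, 0.342, 1.524, -0, 1.275, -0.146], TCP at [0.193, -0.488, 0.227] pointing down, gripper open.
Joint ranges: [-2.53, 2.53], [-0.77, 2.02], [0.04, 2.7], [-1, 4.14], [0.28, 2.66], [-3.11, 3.11]. Speed limits (rad/s): [2.57, 2.57, 3.14, 3.14, 3.14, 3.14].

INTERFACE

Orientations are given as [roll, pitch, yaw] about the fixed x, y, z axes, in that order (R = Rz(yaw) Ry(pitch) Rx(roll)).
In Python, from cell import robot, read_camera, camera_params, nets gives the robot as it stands. The module is installed in compiled form; this text tells all that it offers.
- The arm moves only by the tool step_arm, never from a script. Its argument "steps" is a list of rows, each an object of numbers: "x", "y", "z": the shift along the tool's x, y, z as a fraction of full scale; "rx", "ry", "rz": the turn, a rotation vector about the tool's x, y, z as a fraction of full scale; "claw": the opening, from -1 (shut) to 1 (fully open). In form: [{"x": .., "y": .., "z": .., "rx": .., "ry": .., "rz": .., "claw": ..}, ...]. A call has 1 to 12 rows; each row is the pose to reach, as a shift and turn from the pose commanded when the call began, along the tool's axes at that moment; what a row does not reach only later rows make up. Full scale, the value 1, is 750 mm for a shift and pi/4 rad for a turn. A row lasts 1/12 s, in which the tool goes at most 41.7 mm and 7.16 degrees, less where a joint would pass 70% of its speed; a pose out of reach is approached as far as the arm can. A call with a number of a shift or a turn outside -1 to 1 is refused whole. A call with a gripper value outside its range is refused whole. The fingers move at their own pace and stop on an object; "squeeze" is the grip in N (left out, the last holds). Time passes only in rows, so rows that repeat a pose let the fingers close. It gives the time, the measured TCP pose, the force, the opening and the grip force at its end, in the units of the state.
- robot.observe(): the state, without advancing time (a new reading comes with each control period).
- read_camera(name): name is "scene" or "side" or "wrist"; returns (picture, depth): 420x560x3 uint8, blue, green, red; 420x560 float32, m along the optical axis (not along the pixel's ray), 0 where there is no reading.
- camera_params(name): a dict with "fx", "fy", "cx", "cy" (pixels), "R" (3x3) and "t" (3): a world point X has camera coordinates R X + t; the wrist camera has in their place "hand_eye" (4x4, takes a point from camera to tool coordinates, whose origin is the TCP and whose axes are the flange's). Camera axes: x right, y down, z forward; pixel columns grow to the right and rows downward; lengths in m; the calibration is good to about 2 mm. A picture is of the moment at which its call begins: read the wrist's pose just before it. camera_params takes no time and is no camera call.
- robot.hand_in(): hands the job in; it is judged then, once.
Trained networks look in the newest picture that a camera, given by its name, has taken for a name from the list of things; names that differ only in an ending like _2 or _b are one class to them, and where a whole thing is asked for, a point or a joint stands for the part that bears it (a point fixed in the world has none). Each returns a list of dicts, best first, with "conf" (0 to 1); they miss things now and then, are a little off and sometimes report something else, mostly with a low value. They report only what shows in the picture. A call takes as long as a camera call.
- nets.masks_of(camera, query): "region" (420x560 bool, what is visible of it) and "box" ([left, top, right, bottom] in pixels, round what is visible of it).
- nets.landmark_of(camera, query): "pixel" ([row, column] in pixels: a listed point, or the origin of a listed thing).
The state is a dict: "time": time; "qpos": joint angles; "qvel": joint speeds; "joint_efforts": joint torques, N m; "tool_pos": TCP position; "tool_rot": TCP orientation; "contact_force": force on the tool from outside, world axes, zero at the start; "torque": the same for the moment, N m; "opening": finger opening in m; "grip_force": force on a finger pad.
Only numpy, scipy, OpenCV 4.12 (cv2) and the standard library are available. Lean on these libraries where they do the work, as an engineer would, in place of code of your own. Each camera call takes 0.05 s, during which the arm holds its last target. There are 200 camera calls.

TASK

Put the serving spoon away flat in the empty front compartment of the table's cutlery box, then shut the lid so that its push-push catch holds it down. You cannot tell beforehand whether the catch is in or out, so feel whether the lid stays down and click it again if it stands proud. Leave the plate, the dip pot, the bottle and the lamp where they are.

Things in the scene. Friction and masses are not known exactly. Their poses are not given: they have to be found in the camera images.
- box: wooden cutlery box, fixed, 170 mm deep (its x, front towards -x), 250 wide (y), 75 high, walls and floor 8; origin: centre of its underside. A divider 45 mm tall, 6 thick, across the box at x = +20 mm; behind it other cutlery (top 15 mm above the underside), in front an empty compartment. The catch's block, 34 mm wide and full height, fills x = -77 to -61 mm at the middle of the front wall
- lid (a joint): lid angle (rad): 0 = pressed right down on the rim, 0.027 = held down by the catch, 0.092 = standing proud on the popped catch, 1.57 = upright, stop at 1.95. Stiff hinge, friction about 0.19 N m: the lid stays where it is left; it is swung shut by pushing its outer face. Wooden lid 178 mm long from the hinge, 254 mm wide, 9 mm thick, 0.2 kg
- lid_hinge (a point): middle of the lid's hinge axis (along the box's y), on the box's rear rim: box x = +85 mm, 75 mm above the table. The lid's underside passes through this axis
- lid_edge (a point): middle of the lid's free edge, on its outer (upper when shut) face, 178 mm from the hinge; moves with the lid. Pressing the lid down over the catch: the catch's spring gives 4.5 N when out, 6.5 N when in, 7.5 N at the rim, and it changes over in the last 2 mm; a touch there with 3 N changes nothing, a press down to the rim takes 8 to 15 N
- catch (a point): fixed point on the front rim (box x = -69 mm, y = 0, 75 mm up), 154 mm from the hinge, on the axis of the push-push catch: an upright white plunger 10 mm across that stands out (14 mm above the rim) or in (4 mm above), unknown at the start. The shut lid rests on it. Pressing the lid down to the rim here and letting go changes it over: out to in (lid stays down), in to out (lid pops up)
- tray (a point): centre of the front compartment's floor, 8 mm above the table (box x = -22 mm, y = 0); clear space there 78 mm along the box's x (between catch block and divider) by 234 mm along y
- spoon: steel serving spoon, 200 mm long along its x, bowl 46 mm across and 13 mm deep centred at x = +73 mm, handle end at x = -100 mm, lying bowl up; origin under the middle on its underside. The handle is 10 to 16 mm wide, 5 mm thick and arched, its middle about 15 mm above what it lies on; about 0.09 kg. It lies on a thin mat 3 mm thick
- spoon_grip (a point): point on the middle of the spoon's handle, spoon x = -5 mm, 14 mm above its underside; handle about 12 mm wide here
- plate: loose glazed brown plate with falafel, 180 mm across, 47 mm high with the food; origin at the centre of its underside; leave alone
- pot: loose blue lidded dip pot (small tagine), 84 mm across, 83 mm high; origin under its centre; leave alone
- bottle: loose green glass bottle standing behind the box, 72 mm across, 225 mm high; origin under its centre; leave alone
- lamp: loose brass cordless table lamp, foot 110 mm across, round shade 120 mm across, 265 mm high; origin under its centre; leave alone

How it is judged:
By the outcome, as a careful person would: the job done as asked, in the order asked, and still so for the second after the job is handed in, with the robot touching nothing.
It also fails if it takes over 67 s, if anything falls off the work surface, if the arm or the gripper's body presses on something with over 40 N, if the wrist force passes 120 N, or if a joint passes its speed limit or range.

## Working session

There is one attempt and no reset: what is moved stays moved. The work goes in short steps, Python scripts to look and compute and a tool call to move; the robot and the scene stay as the last step left them, time stands still between calls to the robot, and variables do not carry over. Pictures are saved under pics/ and viewed, at most 10 in all, crops included, and the job is handed in when it is done.

Besides the shell and the picture viewer there is one more tool, called after "Emit:" as name([rows], argument=value, ...), one row to a line, values as JSON. step_arm: Moves the arm, as the interface text tells. Its arguments: {"type":"object","properties":{"steps":{"type":"array","items":{"type":"object","properties":{"x":{"type":"number","minimum":-1,"maximum":1},"y":{"type":"number","minimum":-1,"maximum":1},"z":{"type":"number","minimum":-1,"maximum":1},"rx":{"type":"number","minimum":-1,"maximum":1},"ry":{"type":"number","minimum":-1,"maximum":1},"rz":{"type":"number","minimum":-1,"maximum":1},"claw":{"type":"number"}}}},"squeeze":{"type":"number"}},"required":["steps"]}

```bash
mkdir -p pics
cat > h.py <<'E'
import numpy as np, cv2
from scipy.spatial.transform import Rotation as Ro
from cell import robot, read_camera, camera_params, nets
def cam(name):
    s=robot.observe(); p=camera_params(name)
    if name=="wrist":
        T=np.eye(4);T[:3,:3]=Ro.from_euler('xyz',s['tool_rot']).as_matrix();T[:3,3]=s['tool_pos']
        W=T@np.array(p['hand_eye'])
    else:
        W=np.eye(4);R=np.array(p['R']);W[:3,:3]=R.T;W[:3,3]=-R.T@np.array(p['t'])
    return p,W
def cloud(d,p,W):
    v,u=np.mgrid[:420,:560]
    P=np.stack([(u-p['cx'])/p['fx']*d,(v-p['cy'])/p['fy']*d,d],-1)
    X=P@W[:3,:3].T+W[:3,3]; X[d<=0]=np.nan
    return X
def onz(rc,z,p,W):
    r=W[:3,:3]@np.array([(rc[1]-p['cx'])/p['fx'],(rc[0]-p['cy'])/p['fy'],1]); o=W[:3,3]
    return o+r*(z-o[2])/r[2]
E
python3 - <<'E'
from h import *
np.set_printoptions(precision=4,suppress=True)
s=robot.observe();print({k:np.round(v,3) for k,v in s.items()})
for c in ["scene","side"]:
    p,W=cam(c); im,d=read_camera(c); cv2.imwrite(f"pics/{c}0.png",im); X=cloud(d,p,W); np.save(f"{c}0.npy",X)
    print(c,"campos",W[:3,3])
    for q in ["spoon_grip","spoon","lid_hinge","lid_edge","catch","tray","plate","pot","bottle","lamp","box"]:
        for r in nets.landmark_of(c,q)[:1]:
            a=np.array(r['pixel']);i=np.clip(a.round().astype(int),0,[419,559]); print(q,round(r['conf'],2),a.round(1),X[i[0],i[1]])
E
```

```text
{'time': np.float64(0.0), 'qpos': array([-1.341,  0.343,  1.525, -0.   ,  1.275, -0.146]), 'qvel': array([ 0.001,  0.001, -0.002, -0.   ,  0.001, -0.   ]), 'joint_efforts': array([ -0.002, -43.125, -24.422,   0.072,   0.056,  -0.   ]), 'tool_pos': array([ 0.193, -0.488,  0.226]), 'tool_rot': array([-3.14 , -0.   ,  0.376]), 'contact_force': array([0.395, 0.373, 0.131]), 'torque': array([-0.009,  0.025,  0.038]), 'grip_force': np.float64(0.0), 'opening': np.float64(0.092)}
scene campos [1.0829 0.7806 0.824 ]
spoon_grip 0.71 [258.1 368.5] [0.4855 0.1407 0.0225]
spoon 0.9 [263.2 366.6] [0.4858 0.1396 0.0059]
lid_hinge 0.55 [179.1 238.2] [ 0.6341 -0.2107  0.0981]
lid_edge 0.9 [126.4 225.1] [ 0.6439 -0.2361  0.2418]
catch 0.56 [170.6 294.8] [ 0.4715 -0.1943  0.0732]
plate 0.65 [311.9 390.1] [0.542  0.2845 0.0106]
pot 0.63 [228.  365.1] [0.4305 0.0599 0.0313]
bottle 0.88 [225.2 194.4] [ 0.775  -0.1926  0.0207]
lamp 0.82 [287.7 287.7] [0.688  0.1174 0.0171]
side campos [0.1465 0.7666 1.1023]
spoon 0.57 [289.6 280.1] [0.4831 0.1404 0.0163]
lid_hinge 0.73 [167.3 291.7] [ 0.6261 -0.2081  0.0764]
lid_edge 0.57 [113.3 286.9] [ 0.796  -0.5092  0.0024]
tray 0.71 [196.4 328.3] [ 0.5131 -0.2171  0.002 ]
plate 0.63 [331.7 230.3] [0.5368 0.2905 0.0047]
pot 0.83 [271.5 328.9] [0.3918 0.0549 0.0444]
bottle 0.88 [169.8 251.6] [ 0.7504 -0.1904  0.0256]
lamp 0.8 [255.8 217.2] [0.6773 0.1228 0.0151]
box 0.59 [111.4 289.3] [ 0.7954 -0.5232  0.0016]
```

View pics/scene0.png

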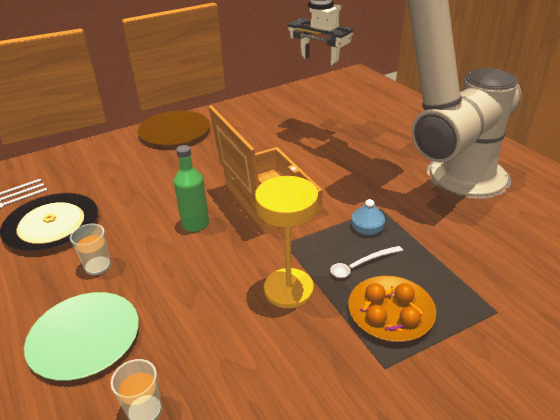

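View pics/side0.png

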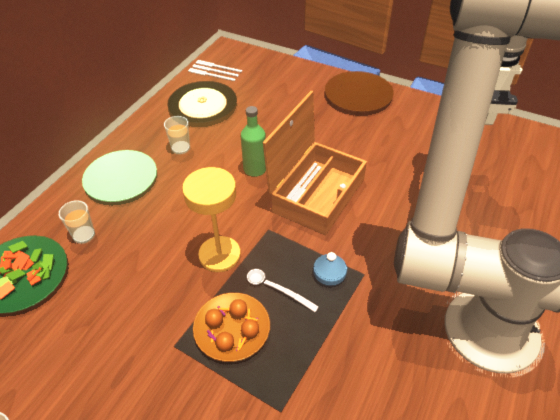

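The scene view shows the open box at about (265,185) with its lid upright, and the spoon at (365,262) between the pot and the plate. The lamp is at (288,240), beside the bowl end. Next I measure the spoon axis and the box pose.

Run:
```python
from h import *
np.set_printoptions(precision=4,suppress=True)
Rim=[];Lid=[]
for c in ["scene","side"]:
    p,W=cam(c); im,d=read_camera(c); X=cloud(d,p,W)
    m=nets.masks_of(c,"spoon")
    if m:
        P=X[m[0]['region']]; P=P[~np.isnan(P[:,0])]; P=P[(P[:,2]>0.004)&(P[:,2]<0.03)]
        r=cv2.minAreaRect(P[:,:2].astype(np.float32)*1000); mu=P.mean(0)
        u,s,v=np.linalg.svd(P[:,:2]-mu[:2],full_matrices=False); ax=v[0]*np.sign(v[0][0]); t=(P[:,:2]-mu[:2])@ax
        lo,hi=np.percentile(t,[.5,99.5]); print(c,"spoon",len(P),m[0]['conf'],r,"ends",mu[:2]+ax*lo,mu[:2]+ax*hi,"yaw",np.arctan2(ax[1],ax[0]))
        # handle-only line
        h=P[(t<lo+.13)&(t>lo+.005)];mh=h[:,:2].mean(0);vv=np.linalg.svd(h[:,:2]-mh,full_matrices=False)[2][0];vv*=np.sign(vv[0]);print(" handle mean",mh,"yaw",np.arctan2(vv[1],vv[0]))
    for q in ["box","lid"]:
        m=nets.masks_of(c,q)
        if m:
            P=X[m[0]['region']];P=P[~np.isnan(P[:,0])];print(c,q,len(P),m[0]['conf'],np.percentile(P,[1,50,99],axis=0).tolist())
            b=X.reshape(-1,3); sel=(b[:,0]>.4)&(b[:,0]<.75)&(b[:,1]>-.4)&(b[:,1]<-.03);b=b[sel]
            if q=="box":
                R=b[(b[:,2]>.07)&(b[:,2]<.08)]; Rim.append(R); print(" rim",len(R),cv2.minAreaRect(R[:,:2].astype(np.float32)*1000))
            else:
                L=P[(P[:,2]>.1)];mu=L.mean(0);v=np.linalg.svd(L-mu,full_matrices=False)[2]; print(" lid n",v[2],"mu",mu,np.percentile(L[:,2],[1,99]))
    for q in ["plate","pot","lamp","bottle"]:
        m=nets.masks_of(c,q)
        if m:
            P=X[m[0]['region']];P=P[~np.isnan(P[:,0])];print(c,q,np.percentile(P,[2,98],axis=0).ravel())
np.save("rim.npy",np.vstack(Rim))
```

```text
scene spoon 515 0.7 ((483.2262878417969, 124.98126220703125), (193.7106475830078, 54.50654220581055), 1.3285913467407227) ends [0.3874 0.1449] [0.5789 0.1268] yaw -0.09428711672405914
 handle mean [0.4539 0.1391] yaw -0.06744596372768322
scene box 4184 0.62 [[0.4516273446297331, -0.3398929869922424, 0.0011456633557485507], [0.6317994193201404, -0.22246873961474833, 0.09303672956524422], [0.6501756189324006, -0.08033082243890562, 0.2533834859529253]]
 rim 358 ((600.2235717773438, -213.927490234375), (256.2908630371094, 295.5977783203125), 87.0639877319336)
scene lid 2185 0.89 [[0.6285665507535027, -0.3390571029391929, 0.08127357631799062], [0.6407976116868832, -0.19571482422966202, 0.18437748210839477], [0.6506541761066436, -0.08750506389817125, 0.2535193048445302]]
 lid n [ 0.9973 -0.0477 -0.0567] mu [ 0.6412 -0.1995  0.1882] [0.1021 0.2535]
scene plate [0.4573 0.2017 0.0076 0.6164 0.3615 0.0494]
scene pot [0.3765 0.0103 0.0126 0.44   0.0737 0.0834]
scene lamp [0.6323 0.0592 0.0079 0.7392 0.1673 0.267 ]
scene bottle [ 0.7292 -0.2321  0.0029  0.7962 -0.1858  0.2255]
side spoon 507 0.82 ((484.6575927734375, 141.75466918945312), (50.910213470458984, 200.8558807373047), 80.04042053222656) ends [0.3843 0.1442] [0.5802 0.1271] yaw -0.08742033071818914
 handle mean [0.4418 0.1395] yaw -0.06391933479812821
side lid 2862 0.97 [[0.619683932242528, -0.5401979321503118, 0.0007289573621690203], [0.6322559302790218, -0.20285744095907676, 0.17338577136018374], [0.7271663959549952, -0.086976983021476, 0.25323213825057583]]
 lid n [-0.9952  0.0542  0.0813] mu [ 0.6331 -0.2025  0.184 ] [0.1018 0.2536]
side plate [0.4576 0.2011 0.0041 0.6204 0.3613 0.0496]
side pot [0.3601 0.0053 0.0178 0.431  0.0732 0.0843]
side lamp [0.6228 0.0553 0.0007 0.7327 0.1669 0.2677]
side bottle [ 0.7257 -0.2407  0.0019  0.7888 -0.1848  0.2249]
```

Emit:
step_arm([
  {"x": 0.66, "y": -0.637, "rz": 0.58, "claw": 0},
  {"x": 0.66, "y": -0.637, "rz": 0.58, "claw": 0},
  {"x": 0.66, "y": -0.637, "rz": 0.58, "claw": 0},
  {"x": 0.66, "y": -0.637, "rz": 0.58, "claw": 0},
  {"x": 0.66, "y": -0.637, "rz": 0.58, "claw": 0},
  {"x": 0.66, "y": -0.637, "rz": 0.58, "claw": 0},
  {"x": 0.66, "y": -0.637, "rz": 0.58, "claw": 0},
  {"x": 0.66, "y": -0.637, "rz": 0.58, "claw": 0},
  {"x": 0.66, "y": -0.637, "rz": 0.58, "claw": 0},
  {"x": 0.66, "y": -0.637, "rz": 0.58, "claw": 0},
  {"x": 0.66, "y": -0.637, "rz": 0.58, "claw": 0},
  {"x": 0.66, "y": -0.637, "rz": 0.58, "claw": 0},
])

```text
$.steps[0]: bad value
```

Run:
```python
from h import *
np.set_printoptions(precision=4,suppress=True)
s=robot.observe();print(s['time'],s['tool_pos'],s['tool_rot'],s['opening'],s['qpos']);print(np.array(camera_params('wrist')['hand_eye']))
```

```text
2.0 [ 0.1927 -0.4884  0.2268] [3.1415 0.     0.3758] 0.09163144431837092 [-1.341   0.342   1.5241 -0.      1.2754 -0.146 ]
[[-0.0002 -0.966  -0.2586  0.0688]
 [ 1.     -0.0003  0.0005  0.0006]
 [-0.0005 -0.2586  0.966  -0.1583]
 [ 0.      0.      0.      1.    ]]
```

Emit:
step_arm([
  {"x": 0.66, "y": -0.637, "z": 0.0, "rx": 0.0, "ry": 0.0, "rz": 0.58, "claw": 0.0},
  {"x": 0.66, "y": -0.637, "z": 0.0, "rx": 0.0, "ry": 0.0, "rz": 0.58, "claw": 0.0},
  {"x": 0.66, "y": -0.637, "z": 0.0, "rx": 0.0, "ry": 0.0, "rz": 0.58, "claw": 0.0},
  {"x": 0.66, "y": -0.637, "z": 0.0, "rx": 0.0, "ry": 0.0, "rz": 0.58, "claw": 0.0},
  {"x": 0.66, "y": -0.637, "z": 0.0, "rx": 0.0, "ry": 0.0, "rz": 0.58, "claw": 0.0},
  {"x": 0.66, "y": -0.637, "z": 0.0, "rx": 0.0, "ry": 0.0, "rz": 0.58, "claw": 0.0},
  {"x": 0.66, "y": -0.637, "z": 0.0, "rx": 0.0, "ry": 0.0, "rz": 0.58, "claw": 0.0},
  {"x": 0.66, "y": -0.637, "z": 0.0, "rx": 0.0, "ry": 0.0, "rz": 0.58, "claw": 0.0},
  {"x": 0.66, "y": -0.637, "z": 0.0, "rx": 0.0, "ry": 0.0, "rz": 0.58, "claw": 0.0},
  {"x": 0.66, "y": -0.637, "z": 0.0, "rx": 0.0, "ry": 0.0, "rz": 0.58, "claw": 0.0},
  {"x": 0.66, "y": -0.637, "z": 0.0, "rx": 0.0, "ry": 0.0, "rz": 0.58, "claw": 0.0},
  {"x": 0.66, "y": -0.637, "z": 0.0, "rx": 0.0, "ry": 0.0, "rz": 0.58, "claw": 0.0},
])

```text
time: 3.0
tool_pos: [0.3997, -0.0329, 0.2271]
tool_rot: [3.141, -0.001, -0.08]
contact_force: [0.8, -1.0, 0.9]
opening: 0.0456
grip_force: 0.0
```

Emit:
step_arm([
  {"x": 0.085, "y": -0.236, "z": 0.0, "rx": 0.0, "ry": 0.0, "rz": 0.0, "claw": 0.0},
  {"x": 0.085, "y": -0.236, "z": 0.0, "rx": 0.0, "ry": 0.0, "rz": 0.0, "claw": 0.0},
  {"x": 0.085, "y": -0.236, "z": 0.0, "rx": 0.0, "ry": 0.0, "rz": 0.0, "claw": 0.0},
  {"x": 0.085, "y": -0.236, "z": 0.0, "rx": 0.0, "ry": 0.0, "rz": 0.0, "claw": 0.0},
  {"x": 0.085, "y": -0.236, "z": 0.0, "rx": 0.0, "ry": 0.0, "rz": 0.0, "claw": 0.0},
  {"x": 0.085, "y": -0.236, "z": 0.0, "rx": 0.0, "ry": 0.0, "rz": 0.0, "claw": 0.0},
  {"x": 0.085, "y": -0.236, "z": 0.0, "rx": 0.0, "ry": 0.0, "rz": 0.0, "claw": 0.0},
  {"x": 0.085, "y": -0.236, "z": 0.0, "rx": 0.0, "ry": 0.0, "rz": 0.0, "claw": 0.0},
])

```text
time: 3.67
tool_pos: [0.4764, 0.1359, 0.2265]
tool_rot: [3.141, 0.001, -0.08]
contact_force: [-0.1, -0.5, -0.8]
opening: 0.046
grip_force: 0.0
```

```bash
cat > sp.py <<'E'
from h import *
np.set_printoptions(precision=4,suppress=True)
p,W=cam("wrist"); im,d=read_camera("wrist"); cv2.imwrite("pics/w1.png",im); X=cloud(d,p,W)
for q in ["spoon_grip","spoon"]:
    for r in nets.landmark_of("wrist",q)[:1]: print(q,r['conf'],r['pixel'],onz(r['pixel'],.017 if q!="spoon" else .003,p,W))
m=nets.masks_of("wrist","spoon")[0];print(m['conf'],m['box'])
P=X[m['region']&(d>0)];P=P[P[:,2]>.006]
c=np.median(P,0);a=-.065
for _ in range(3):
    ax=np.array([np.cos(a),np.sin(a)]);n=np.array([-ax[1],ax[0]]);t=(P[:,:2]-c[:2])@ax;w=(P[:,:2]-c[:2])@n
    lo,hi=np.percentile(t,[.2,99.8]);h=(t<lo+.13)
    k=np.polyfit(t[h],w[h],1); a+=np.arctan(k[0])
print("ends",c[:2]+ax*lo,c[:2]+ax*hi,hi-lo,"yaw",a)
for T in np.arange(lo+.01,hi,.02):
    s=abs(t-T)<.005
    if s.sum()>5: print(round((T-lo)*1e3),c[:2]+ax*T+n*(w[s].min()+w[s].max())/2,"width",np.ptp(w[s]),"z",np.percentile(P[s,2],[5,50,95]))
print(robot.observe()['tool_pos'],robot.observe()['tool_rot'],robot.observe()['opening'])
E
python3 sp.py
```

```text
spoon_grip 0.77 [188.2, 284.0] [0.4806 0.1334 0.017 ]
spoon 0.73 [182.5, 284.6] [0.4847 0.1323 0.003 ]
0.78 [262.6, 95.0, 301.6, 268.7]
ends [0.3841 0.1431] [0.5785 0.131 ] 0.1947424211529664 yaw -0.06172288398983818
10 [0.3939 0.1397] width 0.015753718551356464 z [0.0087 0.0103 0.0119]
30 [0.4139 0.1387] width 0.01417990303680756 z [0.0134 0.0148 0.0165]
50 [0.4338 0.1371] width 0.0139264216537047 z [0.0165 0.0183 0.0198]
70 [0.4538 0.1361] width 0.012504045483471119 z [0.0188 0.0202 0.0216]
90 [0.4738 0.1346] width 0.0122358949702785 z [0.0198 0.0211 0.0226]
110 [0.4938 0.134 ] width 0.00999431838363574 z [0.0191 0.0204 0.0215]
130 [0.5137 0.1324] width 0.00987665090036287 z [0.0165 0.018  0.0193]
150 [0.5336 0.1307] width 0.02242629557637206 z [0.0141 0.0157 0.0174]
170 [0.5536 0.1302] width 0.04338703228746646 z [0.0062 0.0084 0.0165]
190 [0.5736 0.1288] width 0.036579196358359115 z [0.008  0.0138 0.017 ]
[0.4767 0.1353 0.227 ] [ 3.1414 -0.0003 -0.0815] 0.04601033135768618
```

View pics/w1.png

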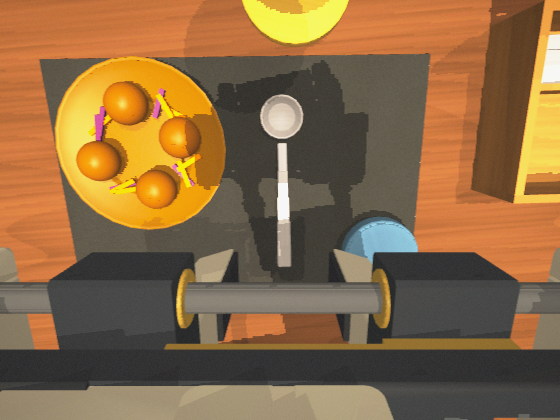

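The wrist view shows the spoon running straight from its bowl at (282,117) to its handle end at (284,265). The plate is on the left, the pot at (380,240), and there is room for the fingers.

Emit:
step_arm([
  {"x": 0.011, "y": 0.001, "z": 0.05, "rx": 0.0, "ry": 0.0, "rz": -0.023, "claw": -0.1},
  {"x": 0.011, "y": 0.001, "z": 0.1, "rx": 0.0, "ry": 0.0, "rz": -0.023, "claw": -0.1},
  {"x": 0.011, "y": 0.001, "z": 0.15, "rx": 0.0, "ry": 0.0, "rz": -0.023, "claw": -0.1},
  {"x": 0.011, "y": 0.001, "z": 0.2, "rx": 0.0, "ry": 0.0, "rz": -0.023, "claw": -0.1},
  {"x": 0.011, "y": 0.001, "z": 0.22, "rx": 0.0, "ry": 0.0, "rz": -0.023, "claw": -0.1},
  {"x": 0.011, "y": 0.001, "z": 0.22, "rx": 0.0, "ry": 0.0, "rz": -0.023, "claw": -0.1},
  {"x": 0.011, "y": 0.001, "z": 0.22, "rx": 0.0, "ry": 0.0, "rz": -0.023, "claw": -0.1},
])

```text
time: 4.45
tool_pos: [0.485, 0.1344, 0.0617]
tool_rot: [3.141, 0.001, -0.063]
contact_force: [0.7, 0.7, -0.7]
opening: 0.0416
grip_force: 0.0
```

Good, the tool is over the handle. Now down 52 mm and close.

Emit:
step_arm([
  {"x": 0.0, "y": 0.0, "z": 0.035, "rx": 0.0, "ry": 0.0, "rz": 0.0, "claw": -0.1},
  {"x": 0.0, "y": 0.0, "z": 0.068, "rx": 0.0, "ry": 0.0, "rz": 0.0, "claw": -0.1},
  {"x": 0.0, "y": 0.0, "z": 0.068, "rx": 0.0, "ry": 0.0, "rz": 0.0, "claw": -0.1},
  {"x": 0.0, "y": 0.0, "z": 0.068, "rx": 0.0, "ry": 0.0, "rz": 0.0, "claw": -0.1},
  {"x": 0.0, "y": 0.0, "z": 0.068, "rx": 0.0, "ry": 0.0, "rz": 0.0, "claw": -1.0},
  {"x": 0.0, "y": 0.0, "z": 0.068, "rx": 0.0, "ry": 0.0, "rz": 0.0, "claw": -1.0},
  {"x": 0.0, "y": 0.0, "z": 0.068, "rx": 0.0, "ry": 0.0, "rz": 0.0, "claw": -1.0},
  {"x": 0.0, "y": 0.0, "z": 0.068, "rx": 0.0, "ry": 0.0, "rz": 0.0, "claw": -1.0},
  {"x": 0.0, "y": 0.0, "z": 0.068, "rx": 0.0, "ry": 0.0, "rz": 0.0, "claw": -1.0},
  {"x": 0.0, "y": 0.0, "z": 0.068, "rx": 0.0, "ry": 0.0, "rz": 0.0, "claw": -1.0},
], squeeze=25)

```text
time: 5.28
tool_pos: [0.4854, 0.135, 0.0112]
tool_rot: [-3.142, -0.001, -0.062]
contact_force: [0.3, 0.0, 3.5]
opening: 0.0104
grip_force: 25.0
```

Emit:
step_arm([
  {"x": 0.0, "y": 0.0, "z": -0.03, "rx": 0.0, "ry": 0.0, "rz": 0.0, "claw": -1.0},
  {"x": 0.0, "y": 0.0, "z": -0.08, "rx": 0.0, "ry": 0.0, "rz": 0.0, "claw": -1.0},
  {"x": 0.0, "y": 0.0, "z": -0.13, "rx": 0.0, "ry": 0.0, "rz": 0.0, "claw": -1.0},
  {"x": 0.0, "y": 0.0, "z": -0.18, "rx": 0.0, "ry": 0.0, "rz": 0.0, "claw": -1.0},
  {"x": 0.0, "y": 0.0, "z": -0.23, "rx": 0.0, "ry": 0.0, "rz": 0.0, "claw": -1.0},
  {"x": 0.0, "y": 0.0, "z": -0.26, "rx": 0.0, "ry": 0.0, "rz": 0.0, "claw": -1.0},
  {"x": 0.0, "y": 0.0, "z": -0.26, "rx": 0.0, "ry": 0.0, "rz": 0.0, "claw": -1.0},
])

```text
time: 5.87
tool_pos: [0.4875, 0.1354, 0.2111]
tool_rot: [-3.14, -0.01, -0.062]
contact_force: [1.5, -0.6, -0.9]
opening: 0.0101
grip_force: 25.0
```

Run:
```python
from h import *
np.set_printoptions(precision=4,suppress=True)
s=robot.observe();print(s['tool_pos'],s['tool_rot'],s['opening'],s['contact_force'],s['torque'],s['qpos'])
# box rim pose: both cameras, wider band, find outer corners
p,W=cam("side"); im,d=read_camera("side"); X=cloud(d,p,W)
b=X.reshape(-1,3);b=b[(b[:,2]>.066)&(b[:,2]<.084)&(b[:,0]>.43)&(b[:,0]<.66)&(b[:,1]>-.36)&(b[:,1]<-.06)]
print(len(b),cv2.minAreaRect(b[:,:2].astype(np.float32)*1000))
B=np.vstack([np.load("rim.npy"),b]);B=B[(B[:,0]<.66)]
# template fit of the rim outline (walls 8mm)
from scipy.optimize import minimize
def cost(q,B=B):
    c,s_=np.cos(q[2]),np.sin(q[2]);x=(B[:,0]-q[0])*c+(B[:,1]-q[1])*s_;y=-(B[:,0]-q[0])*s_+(B[:,1]-q[1])*c
    # dist to 3 wall mid-lines: front, left, right
    f=np.hypot(x+.081,np.maximum(abs(y)-.121,0)); sd=np.hypot(abs(y)-.121,np.maximum(abs(x)-.081,0)); k=np.hypot(np.maximum(abs(x+.069)-.008,0),np.maximum(abs(y)-.017,0))
    e=np.minimum(np.minimum(f,sd),k); return np.minimum(np.maximum(e-.003,0),.015).mean()
best=min((minimize(cost,[x,y,a],method='Nelder-Mead') for x in (.53,.54,.55) for y in (-.22,-.21,-.2) for a in (-.09,-.05,0)),key=lambda r:r.fun)
print(best.x,best.fun)
```

```text
[0.4875 0.1354 0.2111] [-3.1399 -0.0099 -0.0615] 0.010067026232842564 [ 1.5096 -0.5786 -0.9357] [ 0.0456 -0.0427 -0.0287] [ 0.1193  0.3152  1.6091 -0.0001  1.2073  1.7516]
608 ((539.2984008789062, -207.86842346191406), (256.1424255371094, 173.71633911132812), 87.7822494506836)
[ 0.5386 -0.2077 -0.0449] 0.002540017763571869
```

Emit:
step_arm([
  {"x": 0.0, "y": 0.03, "z": 0.0, "rx": 0.0, "ry": 0.0, "rz": -0.1, "claw": -1.0},
  {"x": 0.0, "y": 0.06, "z": 0.0, "rx": 0.0, "ry": 0.0, "rz": -0.25, "claw": -1.0},
  {"x": 0.0, "y": 0.09, "z": 0.0, "rx": 0.0, "ry": 0.0, "rz": -0.4, "claw": -1.0},
  {"x": 0.0, "y": 0.12, "z": 0.0, "rx": 0.0, "ry": 0.0, "rz": -0.55, "claw": -1.0},
  {"x": 0.0, "y": 0.15, "z": 0.0, "rx": 0.0, "ry": 0.0, "rz": -0.7, "claw": -1.0},
  {"x": 0.0, "y": 0.18, "z": 0.0, "rx": 0.0, "ry": 0.0, "rz": -0.85, "claw": -1.0},
  {"x": 0.0, "y": 0.21, "z": 0.0, "rx": 0.0, "ry": 0.0, "rz": -0.95, "claw": -1.0},
  {"x": 0.0, "y": 0.23, "z": 0.0, "rx": 0.0, "ry": 0.0, "rz": -1.0, "claw": -1.0},
  {"x": 0.0, "y": 0.23, "z": 0.0, "rx": 0.0, "ry": 0.0, "rz": -1.0, "claw": -1.0},
  {"x": 0.0, "y": 0.23, "z": 0.0, "rx": 0.0, "ry": 0.0, "rz": -1.0, "claw": -1.0},
])

```text
time: 6.75
tool_pos: [0.4736, -0.0374, 0.2043]
tool_rot: [-3.139, 0.001, 0.721]
contact_force: [-0.3, -0.1, -1.3]
opening: 0.0101
grip_force: 25.0
```

Emit:
step_arm([
  {"x": -0.02, "y": 0.03, "z": 0.0, "rx": 0.0, "ry": 0.0, "rz": -0.1, "claw": -1.0},
  {"x": -0.03, "y": 0.06, "z": 0.0, "rx": 0.0, "ry": 0.0, "rz": -0.25, "claw": -1.0},
  {"x": -0.045, "y": 0.09, "z": 0.0, "rx": 0.0, "ry": 0.0, "rz": -0.4, "claw": -1.0},
  {"x": -0.06, "y": 0.12, "z": 0.0, "rx": 0.0, "ry": 0.0, "rz": -0.55, "claw": -1.0},
  {"x": -0.075, "y": 0.15, "z": 0.0, "rx": 0.0, "ry": 0.0, "rz": -0.7, "claw": -1.0},
  {"x": -0.09, "y": 0.18, "z": 0.0, "rx": 0.0, "ry": 0.0, "rz": -0.85, "claw": -1.0},
  {"x": -0.106, "y": 0.208, "z": 0.0, "rx": 0.0, "ry": 0.0, "rz": -0.95, "claw": -1.0},
  {"x": -0.106, "y": 0.208, "z": 0.0, "rx": 0.0, "ry": 0.0, "rz": -1.0, "claw": -1.0},
  {"x": -0.106, "y": 0.208, "z": 0.0, "rx": 0.0, "ry": 0.0, "rz": -1.0, "claw": -1.0},
  {"x": -0.106, "y": 0.208, "z": 0.0, "rx": 0.0, "ry": 0.0, "rz": -1.0, "claw": -1.0},
])

```text
time: 7.58
tool_pos: [0.518, -0.2055, 0.2048]
tool_rot: [-3.14, -0.001, 1.508]
contact_force: [0.4, -0.1, -0.7]
opening: 0.0103
grip_force: 25.0
```

Run:
```python
from h import *
np.set_printoptions(precision=4,suppress=True)
p,W=cam("wrist"); im,d=read_camera("wrist"); X=cloud(d,p,W); np.save("w2.npy",X)
cx,cy,a=.5386,-.2077,-.0449
def w2p(w):
    c=np.linalg.inv(W)@np.r_[w,1]; return (c[0]/c[2]*p['fx']+p['cx'],c[1]/c[2]*p['fy']+p['cy'])
R=Ro.from_euler('z',a).as_matrix();o=np.array([cx,cy,0])
g=im.copy()
for loop,z in (([(-.085,-.125),(.085,-.125),(.085,.125),(-.085,.125)],.075),([(-.061,-.117),(.017,-.117),(.017,.117),(-.061,.117)],.008),([(-.074,-.005),(-.064,-.005),(-.064,.005),(-.074,.005)],.089)):
    q=np.array([w2p(o+R@np.array([x,y,z])) for x,y in loop]).astype(int); cv2.polylines(g,[q],True,(255,0,0),1)
cv2.imwrite("pics/w2.png",g)
for q in ["catch","tray","spoon_grip","lid_hinge"]:
    for r in nets.landmark_of("wrist",q)[:1]: print(q,r['conf'],r['pixel'],onz(r['pixel'],.075 if q in("catch","lid_hinge") else .008,p,W))
m=nets.masks_of("wrist","spoon")
if m:
    P=X[m[0]['region']&(d>0)]; print("spoon z range",np.percentile(P,[2,50,98],axis=0))
s=robot.observe();print(s['tool_pos'],s['tool_rot'])
```

```text
tray 0.68 [199.2, 279.9] [ 0.5137 -0.2111  0.008 ]
spoon_grip 0.58 [282.3, 285.3] [ 0.5134 -0.3095  0.008 ]
lid_hinge 0.62 [215.3, 402.8] [ 0.6234 -0.2186  0.075 ]
spoon z range [[ 0.5025 -0.2394  0.1986]
 [ 0.5202 -0.1401  0.207 ]
 [ 0.5419 -0.1146  0.2149]]
[ 0.5182 -0.206   0.2058] [3.1415 0.0001 1.5095]
```

View pics/w2.png

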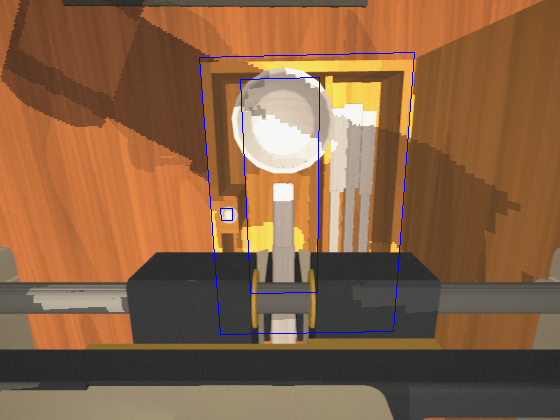

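The overlaid rim outline sits within a few millimetres of the box, with the catch at (227,214) and the spoon's bowl at (282,120) over the front compartment. I'll refine the fit with the wrist depth.

Run:
```python
import numpy as np
np.set_printoptions(precision=4,suppress=True)
X=np.load("w2.npy")
def row(r,c0,c1):
    s=[(c,)+tuple((X[r,c]*1000).round(0)) for c in range(c0,c1)]
    return s
# rim edges: left wall rows 100..180, right wall, top wall
for r in (90,110,130,150,170):
    q=X[r]; m=(q[:,2]>.069)&(q[:,2]<.082); xs=q[m]
    L=xs[xs[:,0]<.50];Rr=xs[xs[:,0]>.58]
    print(r,"L",L[:,0].min() if len(L) else 0,L[:,0].max() if len(L) else 0,L[:,1].mean() if len(L) else 0,"R",Rr[:,0].min() if len(Rr) else 0,Rr[:,0].max() if len(Rr) else 0)
for c in (225,240,340,360,380,395):
    q=X[:110,c];m=(q[:,2]>.069)&(q[:,2]<.082);print(c,q[m][:,1].min(),q[m][:,1].max(),q[m][:,0].mean(),np.median(q[m][:,2]))
# divider top z~.045
for r in (185,200,220,240):
    q=X[r];m=(q[:,2]>.04)&(q[:,2]<.05)&(q[:,0]>.53)&(q[:,0]<.585);print(r,q[m][:,0],q[m][:,1].mean())
k=X[195:225,215:245].reshape(-1,3);print("catch top z",np.nanpercentile(k[:,2],[50,90,99]),k[k[:,2]>.077].mean(0),(k[:,2]>.077).sum())
```

```text
90 L 0.4591484891775107 0.4667501777770617 -0.10358008833726486 R 0.6198476118947986 0.6287095634450388
110 L 0.45803102791888417 0.4659005021585793 -0.11896984598716832 R 0.619195619422221 0.6280218634088297
130 L 0.4577804907195936 0.4649748025915571 -0.13484769486092182 R 0.6183616114395443 0.6273696565585322
150 L 0.4567211934822718 0.46423711576889876 -0.15119191048591168 R 0.6172667251539232 0.6265874651789638
170 L 0.45556026672237887 0.46340240456057213 -0.16796568625050387 R 0.6165358027707661 0.6254513290755499
225 -0.0911267794331728 -0.08368239591265345 0.4786298832480446 0.07503859951752179
240 -0.09162308482868327 -0.08448242440778231 0.49052447805650784 0.07478011280295477
340 -0.09616879175974331 -0.08912194385214844 0.5700234781695463 0.07525306058591144
360 -0.09699868148309773 -0.08892795059381058 0.5859024215821867 0.0750415020289345
380 -0.09772261003965896 -0.08985585124409812 0.6017527951365097 0.07514252887046824
395 -0.0983191240639646 -0.09075879952955092 0.6136061051368645 0.07514763783730283
185 [0.556  0.5562] -0.19195726747556285
200 [0.5553] -0.20688000117689437
220 [0.5545] -0.22660378408872583
240 [0.5533] -0.2489695288303952
catch top z [0.0752 0.0774 0.0803] [ 0.4694 -0.2072  0.0789] 99
```

Emit:
step_arm([
  {"x": -0.006, "y": -0.002, "z": 0.04, "rx": 0.0, "ry": 0.0, "rz": -0.011, "claw": -1.0},
  {"x": -0.006, "y": -0.002, "z": 0.09, "rx": 0.0, "ry": 0.0, "rz": -0.011, "claw": -1.0},
  {"x": -0.006, "y": -0.002, "z": 0.13, "rx": 0.0, "ry": 0.0, "rz": -0.011, "claw": -1.0},
  {"x": -0.006, "y": -0.002, "z": 0.16, "rx": 0.0, "ry": 0.0, "rz": -0.011, "claw": -1.0},
  {"x": -0.006, "y": -0.002, "z": 0.19, "rx": 0.0, "ry": 0.0, "rz": -0.011, "claw": -1.0},
  {"x": -0.006, "y": -0.002, "z": 0.19, "rx": 0.0, "ry": 0.0, "rz": -0.011, "claw": -1.0},
  {"x": -0.006, "y": -0.002, "z": 0.19, "rx": 0.0, "ry": 0.0, "rz": -0.011, "claw": -1.0},
])

```text
time: 8.47
tool_pos: [0.5159, -0.2107, 0.0628]
tool_rot: [-3.14, -0.001, 1.518]
contact_force: [0.2, 0.4, -0.4]
opening: 0.0105
grip_force: 25.0
```

Emit:
step_arm([
  {"x": 0.0, "y": 0.0, "z": 0.03, "rx": 0.0, "ry": 0.0, "rz": 0.0, "claw": -1.0},
  {"x": 0.0, "y": 0.0, "z": 0.05, "rx": 0.0, "ry": 0.0, "rz": 0.0, "claw": -1.0},
  {"x": 0.0, "y": 0.0, "z": 0.058, "rx": 0.0, "ry": 0.0, "rz": 0.0, "claw": -1.0},
  {"x": 0.0, "y": 0.0, "z": 0.059, "rx": 0.0, "ry": 0.0, "rz": 0.0, "claw": -1.0},
  {"x": 0.0, "y": 0.0, "z": 0.059, "rx": 0.0, "ry": 0.0, "rz": 0.0, "claw": -1.0},
  {"x": 0.0, "y": 0.0, "z": 0.059, "rx": 0.0, "ry": 0.0, "rz": 0.0, "claw": -1.0},
])

```text
time: 8.97
tool_pos: [0.5173, -0.2116, 0.0205]
tool_rot: [3.139, 0.001, 1.518]
contact_force: [0.7, 0.4, -0.6]
opening: 0.0105
grip_force: 25.0
```

Emit:
step_arm([
  {"x": 0.0, "y": 0.0, "z": 0.003, "rx": 0.0, "ry": 0.0, "rz": 0.0, "claw": -1.0},
  {"x": 0.0, "y": 0.0, "z": 0.003, "rx": 0.0, "ry": 0.0, "rz": 0.0, "claw": -1.0},
  {"x": 0.0, "y": 0.0, "z": 0.003, "rx": 0.0, "ry": 0.0, "rz": 0.0, "claw": -0.45},
  {"x": 0.0, "y": 0.0, "z": 0.003, "rx": 0.0, "ry": 0.0, "rz": 0.0, "claw": -0.45},
  {"x": 0.0, "y": 0.0, "z": 0.003, "rx": 0.0, "ry": 0.0, "rz": 0.0, "claw": -0.45},
  {"x": 0.0, "y": 0.0, "z": 0.003, "rx": 0.0, "ry": 0.0, "rz": 0.0, "claw": -0.45},
])

```text
time: 9.47
tool_pos: [0.5164, -0.2112, 0.0169]
tool_rot: [3.141, 0.0, 1.518]
contact_force: [0.3, 0.7, -0.2]
opening: 0.0244
grip_force: 0.0
```

Emit:
step_arm([
  {"x": 0.0, "y": 0.0, "z": -0.02, "rx": 0.0, "ry": 0.0, "rz": 0.0, "claw": -0.45},
  {"x": 0.0, "y": 0.0, "z": -0.06, "rx": 0.0, "ry": 0.0, "rz": 0.0, "claw": -0.45},
  {"x": 0.0, "y": 0.0, "z": -0.11, "rx": 0.0, "ry": 0.0, "rz": 0.0, "claw": -0.45},
  {"x": 0.0, "y": 0.0, "z": -0.16, "rx": 0.0, "ry": 0.0, "rz": 0.0, "claw": -0.45},
  {"x": 0.0, "y": 0.0, "z": -0.21, "rx": 0.0, "ry": 0.0, "rz": 0.0, "claw": -1.0},
  {"x": 0.0, "y": 0.0, "z": -0.26, "rx": 0.0, "ry": 0.0, "rz": 0.0, "claw": -1.0},
  {"x": 0.0, "y": 0.0, "z": -0.31, "rx": 0.0, "ry": 0.0, "rz": 0.0, "claw": -1.0},
  {"x": 0.0, "y": 0.0, "z": -0.36, "rx": 0.0, "ry": 0.0, "rz": 0.0, "claw": -1.0},
  {"x": 0.0, "y": 0.0, "z": -0.36, "rx": 0.0, "ry": 0.0, "rz": 0.0, "claw": -1.0},
  {"x": 0.0, "y": 0.0, "z": -0.36, "rx": 0.0, "ry": 0.0, "rz": 0.0, "claw": -1.0},
])

```text
time: 10.3
tool_pos: [0.5171, -0.2115, 0.2891]
tool_rot: [3.137, 0.003, 1.518]
contact_force: [-0.2, 0.3, -0.8]
opening: 0.001
grip_force: 0.0
```

Run:
```python
from h import *
np.set_printoptions(precision=4,suppress=True)
p,W=cam("side"); im,d=read_camera("side"); X=cloud(d,p,W)
a=im[80:260,220:420]
p,W=cam("wrist"); im,d=read_camera("wrist"); X=cloud(d,p,W)
m=nets.masks_of("wrist","spoon")
if m: print("spoon",m[0]['conf'],np.percentile(X[m[0]['region']&(d>0)],[2,50,98],axis=0))
b=cv2.resize(a,(467,420)); g=np.hstack([im[:,100:430],b]);cv2.imwrite("pics/w3.png",g)
# lid thick/pose from wrist view
for c in ["side","scene"]:
    pp,WW=cam(c)
    i2,d2=read_camera(c);X2=cloud(d2,pp,WW);f=X2.reshape(-1,3)
    ca,sa=np.cos(-.053),np.sin(-.053);x=(f[:,0]-.5385)*ca+(f[:,1]+.212)*sa;y=-(f[:,0]-.5385)*sa+(f[:,1]+.212)*ca
    s=(x>.06)&(x<.13)&(abs(y)<.12)&(f[:,2]>.1)&(f[:,2]<.26)
    k=np.polyfit(f[s,2],x[s],1); print(c,"lid x = a z + b",k,"at .075",np.polyval(k,.075),"top",np.percentile(f[s,2],99),s.sum())
s=robot.observe();print(s['tool_pos'],s['tool_rot'],s['qpos'])
```

```text
spoon 0.66 [[ 0.5014 -0.3001  0.0094]
 [ 0.517  -0.1592  0.02  ]
 [ 0.5395 -0.1216  0.0268]]
side lid x = a z + b [0.0812 0.0789] at .075 0.08501286240504723 top 0.2541855524365311 2234
scene lid x = a z + b [0.0562 0.0916] at .075 0.0957813889160702 top 0.2534079829845823 1808
[ 0.5158 -0.2108  0.285 ] [-3.1386 -0.0014  1.5177] [-0.5255  0.3675  1.325  -0.0001  1.4524 -0.4724]
```

View pics/w3.png

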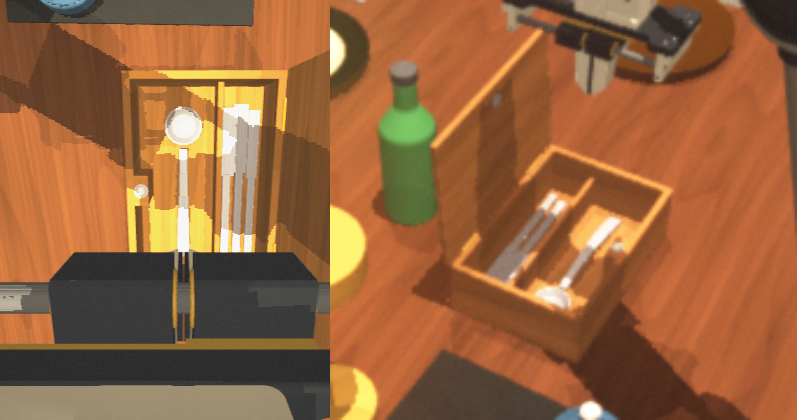

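The spoon lies flat in the front compartment: bowl at (183,125) in the left half, clear of the catch block. The lid stands at about 1.64 rad. Next I put the shut fingers behind it.

Emit:
step_arm([
  {"x": 0.01, "y": 0.05, "z": 0.0, "rx": 0.0, "ry": 0.0, "rz": 0.0, "claw": -1.0},
  {"x": 0.02, "y": 0.1, "z": 0.0, "rx": 0.0, "ry": 0.0, "rz": 0.0, "claw": -1.0},
  {"x": 0.03, "y": 0.15, "z": 0.0, "rx": 0.0, "ry": 0.0, "rz": 0.0, "claw": -1.0},
  {"x": 0.04, "y": 0.2, "z": 0.0, "rx": 0.0, "ry": 0.0, "rz": 0.0, "claw": -1.0},
  {"x": 0.04, "y": 0.214, "z": 0.0, "rx": 0.0, "ry": 0.0, "rz": 0.0, "claw": -1.0},
  {"x": 0.04, "y": 0.214, "z": 0.0, "rx": 0.0, "ry": 0.0, "rz": 0.0, "claw": -1.0},
  {"x": 0.04, "y": 0.214, "z": 0.0, "rx": 0.0, "ry": 0.0, "rz": 0.0, "claw": -1.0},
  {"x": 0.04, "y": 0.214, "z": 0.0, "rx": 0.0, "ry": 0.0, "rz": 0.0, "claw": -1.0},
])

```text
time: 11.22
tool_pos: [0.6773, -0.1899, 0.2861]
tool_rot: [-3.14, -0.0, 1.517]
contact_force: [-0.3, 0.5, 0.3]
opening: 0.0004
grip_force: 0.0
```

Emit:
step_arm([
  {"x": 0.0, "y": 0.0, "z": 0.03, "rx": 0.0, "ry": 0.0, "rz": 0.0, "claw": -1.0},
  {"x": 0.0, "y": 0.0, "z": 0.06, "rx": 0.0, "ry": 0.0, "rz": 0.0, "claw": -1.0},
  {"x": 0.0, "y": 0.0, "z": 0.088, "rx": 0.0, "ry": 0.0, "rz": 0.0, "claw": -1.0},
  {"x": 0.0, "y": 0.0, "z": 0.088, "rx": 0.0, "ry": 0.0, "rz": 0.0, "claw": -1.0},
  {"x": 0.0, "y": 0.0, "z": 0.088, "rx": 0.0, "ry": 0.0, "rz": 0.0, "claw": -1.0},
])

```text
time: 11.63
tool_pos: [0.6769, -0.19, 0.2209]
tool_rot: [-3.14, -0.0, 1.517]
contact_force: [0.5, 0.1, 0.3]
opening: 0.0001
grip_force: 0.0
```

Emit:
step_arm([
  {"x": 0.0, "y": -0.015, "z": 0.0, "rx": 0.0, "ry": 0.0, "rz": 0.0, "claw": -1.0},
  {"x": 0.0, "y": -0.025, "z": 0.0, "rx": 0.0, "ry": 0.0, "rz": 0.0, "claw": -1.0},
  {"x": 0.0, "y": -0.035, "z": 0.0, "rx": 0.0, "ry": 0.0, "rz": 0.0, "claw": -1.0},
  {"x": 0.0, "y": -0.045, "z": 0.0, "rx": 0.0, "ry": 0.0, "rz": 0.0, "claw": -1.0},
  {"x": 0.0, "y": -0.055, "z": 0.001, "rx": 0.0, "ry": 0.0, "rz": 0.0, "claw": -1.0},
  {"x": 0.0, "y": -0.07, "z": 0.002, "rx": 0.0, "ry": 0.0, "rz": 0.0, "claw": -1.0},
  {"x": 0.0, "y": -0.083, "z": 0.004, "rx": 0.0, "ry": 0.0, "rz": 0.0, "claw": -1.0},
  {"x": 0.0, "y": -0.083, "z": 0.004, "rx": 0.0, "ry": 0.0, "rz": 0.0, "claw": -1.0},
  {"x": 0.0, "y": -0.083, "z": 0.004, "rx": 0.0, "ry": 0.0, "rz": 0.0, "claw": -1.0},
])

```text
time: 12.38
tool_pos: [0.6164, -0.1868, 0.2202]
tool_rot: [3.138, 0.001, 1.517]
contact_force: [-0.1, -1.0, 0.7]
opening: 0.0004
grip_force: 0.0
```

```bash
cat > lid.py <<'E'
from h import *
np.set_printoptions(precision=4,suppress=True)
for c in ["side","scene"]:
    pp,WW=cam(c); i2,d2=read_camera(c)
    m=nets.masks_of(c,"lid")
    if not m: print(c,"none");continue
    f=cloud(d2,pp,WW)[m[0]['region']&(d2>0)]
    ca,sa=np.cos(-.053),np.sin(-.053);x=(f[:,0]-.5385)*ca+(f[:,1]+.212)*sa;y=-(f[:,0]-.5385)*sa+(f[:,1]+.212)*ca
    s=(x>-.12)&(x<.13)&(abs(y)<.12)&(f[:,2]>.078)&(f[:,2]<.27);P=np.c_[x,y,f[:,2]][s]
    for _ in range(4):
        mu=np.median(P,0);n=np.linalg.svd(P-mu,full_matrices=False)[2][2];P=P[abs((P-mu)@n)<.006]
    n*=np.sign(n[2]); print(c,m[0]['conf'],len(P),"theta",np.arctan2(n[0],n[2]),"top",np.percentile(P[:,2],99),"xmin",P[:,0].min())
s=robot.observe();print(s['tool_pos'],s['tool_rot'],s['contact_force'])
E
python3 lid.py
```

```text
side 0.56 999 theta 1.3574146060049948 top 0.25146692799031134 xmin 0.04520599653826164
scene 0.79 2332 theta 1.3474168000500804 top 0.25017433788734944 xmin 0.0492577629620218
[ 0.6166 -0.1865  0.2182] [3.1407 0.0004 1.5178] [-0.2669 -0.3919 -0.467 ]
```

Emit:
step_arm([
  {"x": 0.0, "y": -0.025, "z": 0.004, "rx": 0.0, "ry": 0.0, "rz": 0.0, "claw": -1.0},
  {"x": 0.0, "y": -0.042, "z": 0.008, "rx": 0.0, "ry": 0.0, "rz": 0.0, "claw": -1.0},
  {"x": 0.0, "y": -0.057, "z": 0.013, "rx": 0.0, "ry": 0.0, "rz": 0.0, "claw": -1.0},
  {"x": 0.0, "y": -0.08, "z": 0.026, "rx": 0.0, "ry": 0.0, "rz": 0.0, "claw": -1.0},
  {"x": 0.0, "y": -0.1, "z": 0.042, "rx": 0.0, "ry": 0.0, "rz": 0.0, "claw": -1.0},
  {"x": 0.0, "y": -0.119, "z": 0.06, "rx": 0.0, "ry": 0.0, "rz": 0.0, "claw": -1.0},
  {"x": 0.0, "y": -0.135, "z": 0.081, "rx": 0.0, "ry": 0.0, "rz": 0.0, "claw": -1.0},
  {"x": 0.0, "y": -0.144, "z": 0.098, "rx": 0.0, "ry": 0.0, "rz": 0.0, "claw": -1.0},
  {"x": 0.0, "y": -0.151, "z": 0.112, "rx": 0.0, "ry": 0.0, "rz": 0.0, "claw": -1.0},
  {"x": 0.0, "y": -0.157, "z": 0.126, "rx": 0.0, "ry": 0.0, "rz": 0.0, "claw": -1.0},
  {"x": 0.0, "y": -0.161, "z": 0.139, "rx": 0.0, "ry": 0.0, "rz": 0.0, "claw": -1.0},
  {"x": 0.0, "y": -0.161, "z": 0.139, "rx": 0.0, "ry": 0.0, "rz": 0.0, "claw": -1.0},
])

```text
time: 13.58
tool_pos: [0.4944, -0.1795, 0.1118]
tool_rot: [-3.138, -0.001, 1.518]
contact_force: [-0.8, -0.2, -0.8]
opening: 0.0006
grip_force: 0.0
```

```bash
python3 lid.py
```

```text
side 0.94 2062 theta 0.18032297602821262 top 0.1172064127789628 xmin -0.09067257803125339
scene 0.56 2241 theta 0.18040136433115436 top 0.11583883426719507 xmin -0.08942331490698337
[ 0.4963 -0.1803  0.1141] [3.1403 0.0006 1.5178] [ 0.6419 -0.4183  0.2216]
```

Emit:
step_arm([
  {"x": 0.0, "y": 0.0, "z": -0.016, "rx": 0.0, "ry": 0.0, "rz": 0.0, "claw": -1.0},
  {"x": -0.02, "y": -0.015, "z": -0.016, "rx": 0.0, "ry": 0.0, "rz": 0.0, "claw": -1.0},
  {"x": -0.039, "y": -0.033, "z": -0.016, "rx": 0.0, "ry": 0.0, "rz": 0.0, "claw": -1.0},
  {"x": -0.039, "y": -0.033, "z": -0.005, "rx": 0.0, "ry": 0.0, "rz": 0.0, "claw": -1.0},
  {"x": -0.039, "y": -0.033, "z": 0.006, "rx": 0.0, "ry": 0.0, "rz": 0.0, "claw": -1.0},
  {"x": -0.039, "y": -0.033, "z": 0.016, "rx": 0.0, "ry": 0.0, "rz": 0.0, "claw": -1.0},
  {"x": -0.039, "y": -0.033, "z": 0.026, "rx": 0.0, "ry": 0.0, "rz": 0.0, "claw": -1.0},
  {"x": -0.039, "y": -0.033, "z": 0.026, "rx": 0.0, "ry": 0.0, "rz": 0.0, "claw": -1.0},
  {"x": -0.039, "y": -0.033, "z": 0.026, "rx": 0.0, "ry": 0.0, "rz": 0.0, "claw": -1.0},
])

```text
time: 14.53
tool_pos: [0.4692, -0.2073, 0.0932]
tool_rot: [-3.14, -0.001, 1.518]
contact_force: [-0.5, 0.2, 0.1]
opening: 0.0007
grip_force: 0.0
```

Emit:
step_arm([
  {"x": 0.0, "y": 0.0, "z": 0.002, "rx": 0.0, "ry": 0.0, "rz": 0.0, "claw": -1.0},
  {"x": 0.0, "y": 0.0, "z": 0.004, "rx": 0.0, "ry": 0.0, "rz": 0.0, "claw": -1.0},
  {"x": 0.0, "y": 0.0, "z": 0.005, "rx": 0.0, "ry": 0.0, "rz": 0.0, "claw": -1.0},
  {"x": 0.0, "y": 0.0, "z": 0.005, "rx": 0.0, "ry": 0.0, "rz": 0.0, "claw": -1.0},
])

```text
time: 14.87
tool_pos: [0.4693, -0.2078, 0.0902]
tool_rot: [3.142, 0.0, 1.518]
contact_force: [-0.2, -0.1, -1.3]
opening: 0.0005
grip_force: 0.0
```

```bash
python3 lid.py
```

```text
side 0.75 2540 theta 0.03861889472987624 top 0.09342760756901271 xmin -0.09385331201717081
scene 0.65 2077 theta 0.03674440555512242 top 0.09271587521395121 xmin -0.0921159824404154
[ 0.4692 -0.2079  0.0904] [3.1414 0.0002 1.5177] [ 1.1887 -0.0214  0.2793]
```

Emit:
step_arm([
  {"x": 0.0, "y": 0.0, "z": 0.0015, "rx": 0.0, "ry": 0.0, "rz": 0.0, "claw": -1.0},
  {"x": 0.0, "y": 0.0, "z": 0.0015, "rx": 0.0, "ry": 0.0, "rz": 0.0, "claw": -1.0},
  {"x": 0.0, "y": 0.0, "z": 0.0015, "rx": 0.0, "ry": 0.0, "rz": 0.0, "claw": -1.0},
])

```text
time: 15.32
tool_pos: [0.4692, -0.2079, 0.0891]
tool_rot: [-3.142, 0.0, 1.518]
contact_force: [-0.2, -0.1, 0.2]
opening: 0.0004
grip_force: 0.0
```

Emit:
step_arm([
  {"x": 0.0, "y": 0.0, "z": 0.001, "rx": 0.0, "ry": 0.0, "rz": 0.0, "claw": -1.0},
  {"x": 0.0, "y": 0.0, "z": 0.001, "rx": 0.0, "ry": 0.0, "rz": 0.0, "claw": -1.0},
  {"x": 0.0, "y": 0.0, "z": 0.001, "rx": 0.0, "ry": 0.0, "rz": 0.0, "claw": -1.0},
])

```text
time: 15.57
tool_pos: [0.4692, -0.2079, 0.0886]
tool_rot: [3.142, 0.0, 1.518]
contact_force: [-0.6, 0.4, 3.6]
opening: 0.0005
grip_force: 1.8
```

Emit:
step_arm([
  {"x": 0.0, "y": 0.0, "z": -0.02, "rx": 0.0, "ry": 0.0, "rz": 0.0, "claw": -1.0},
  {"x": 0.0, "y": 0.0, "z": -0.06, "rx": 0.0, "ry": 0.0, "rz": 0.0, "claw": -1.0},
  {"x": 0.0, "y": 0.0, "z": -0.1, "rx": 0.0, "ry": 0.0, "rz": 0.0, "claw": -1.0},
  {"x": 0.0, "y": 0.0, "z": -0.1, "rx": 0.0, "ry": 0.0, "rz": 0.0, "claw": -1.0},
])

```text
time: 15.9
tool_pos: [0.4718, -0.2094, 0.1685]
tool_rot: [3.133, 0.005, 1.518]
contact_force: [0.2, 0.1, 0.9]
opening: 0.0001
grip_force: 0.0
```

```bash
python3 lid.py
python3 - <<'E'
from h import *
p,W=cam("wrist");im,d=read_camera("wrist");X=cloud(d,p,W).reshape(-1,3)
x=X[:,0]-.5385-(X[:,1]+.212)*.053;s=(X[:,2]>.07)&(X[:,2]<.12)&(abs(x)<.095)&(abs(X[:,1]+.212)<.12)
k=np.polyfit(.085-x[s],X[s,2],1);print("wrist theta,z0",k,s.sum())
E
```

```text
side 0.73 3662 theta 0.027122358869499093 top 0.0923218998136423 xmin -0.09402236930209303
scene 0.61 2360 theta 0.027595084529512395 top 0.09152591860415585 xmin -0.09421311031480305
[ 0.4686 -0.2075  0.1624] [-3.1402 -0.0008  1.5177] [ 0.367   0.1747 -0.761 ]
wrist theta,z0 [0.02863697 0.08468339] 57210
```

Run:
```python
from h import *
im,d=read_camera("side");cv2.imwrite("pics/end.png",im)
print(robot.hand_in())
```

```text
the job is handed in; nothing more can be done
None
```

The spoon lies flat in the front compartment and the lid is down on the catch at 0.027 rad. The catch was already in, so I lowered the lid onto it without a click; I didn't re-measure the plate, pot, bottle or lamp. Handed in at about 16 s.

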